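Roll the large puree jars up the sloping rack

TASK

Tomorrow's two large glass jars of puree lie at the low front end of the sloping jar rack: with a fingertip, gently roll each of them up its own lane, over the low bead, until it sits behind the bead at the upper stop and cannot roll back. Do not grip or lift the jars; leave the small jar at the front of its lane, and disturb nothing else on the nightstand.

Things in the scene. Friction and masses are not known exactly. Their poses are not given: they have to be found in the camera images.
- rack_deck: Sloping floor of the fixed three-lane brown wooden jar rack, 262 mm wide, 228 mm long. Origin: centre of the floor's upper face, 30 mm above the nightstand top. x: along the lanes, up the 6 degree slope (the rack's yaw is within 0.4 rad of straight ahead); y: across; z: square to the floor. Lanes 78 mm wide centred at y = -84, 0, +84 mm; dividers and cheeks stand 26 mm above the floor, 6 to 8 mm thick
- rack_lip (a point): Middle of the top inner edge of the front lip at the low end of all three lanes: 10 mm above the floor, 7 mm thick, inner face at x = -103 mm of the rack floor. The jars lie against it at the start, and it is low enough for a finger to reach over it behind a jar
- rack_bead (a point): Top of the bead in the middle lane. A low rounded bead, 2.5 mm high and 13 mm wide, crosses each lane at x = +54 mm of the rack floor. A large jar short of it rolls back down to the lip; one rolled past it drops in between bead and stop and stays, its centre then at x = 68 to 70 mm, z = 33 mm of the rack floor
- rack_stop (a point): Middle of the top inner edge of the rigid stop board at the upper end of all three lanes: 40 mm above the floor, 9 mm thick, inner face at x = +103 mm of the rack floor
- jar_big_1_center (a point): Centre of one of the two large closed glass jars of puree (about 0.3 kg, 66 mm across, 72 mm long with its white lid). On its side, axis across the lane, in any of the lanes, at first against the front lip, centre at x = -79 mm of the rack floor, and rolls freely; the glass is smooth (friction about 0.2). Pushed above mid-height it tends to wedge at the bead
- jar_big_2_center (a point): Centre of the other large jar, the same as the first, in another lane
- jar_small_center (a point): Centre of the small jar of the same kind (52 mm across, 60 mm long), lying in the remaining lane against the front lip, its centre at about x = -82 mm of the rack floor; stays there
- bottle: glass feeding bottle with a white collar and a clear cap, 55 mm across, 164 mm high, standing beside the rack on the right (-y) side as the rack faces; origin at the centre of its underside
- car: plain wooden toy car, 115 x 68 x 57 mm high, beside the rack on its left (+y) side; origin at the centre of its underside
- lunch_box: closed plastic lunch box, 136 x 193 x 62 mm high; origin at the centre of its underside
- cream_tin: flat aluminium cream tin, 60 mm across, 24 mm high; origin at the centre of its underside
- rattle_ring: wooden ring lying flat, 72 mm across, 14 mm high; origin at the centre of its underside
- beaker: white drinking mug, 72 mm across, 75 mm high; origin at the centre of its underside
Not all that is in view belongs to the job. What is shaped like the part that bears jar_big_2_center but red is not meant. What is shaped like the part that bears jar_big_1_center but yellow is not meant.

How it is judged:
By the outcome, as a careful person would: the job done as asked, in the order asked, and still so for the second after the job is handed in, with the robot touching nothing.
It also fails if it takes over 54 s, if anything falls off the work surface, if the arm or the gripper's body presses on something with over 40 N, if the wrist force passes 120 N, or if a joint passes its speed limit or range.

ROBOT

A 6-joint arm with a two-finger parallel gripper is mounted at the origin on the work surface. World frame = base frame: x ahead of the robot, y to its left, z up, the work surface at z = 0. Lengths are in m, angles in rad, forces in N, time in s.
With the tool pointing down it reaches from about 0.275 to 0.725 m from the base axis. Payload 15.9 kg.
Tool frame: the origin (TCP) lies at the very end of the fingers, on their centre line; the grasp point (between the pads) lies 19 mm behind it; z points along the fingers, x is the direction in which the jaws open and shut, and the axes are right-handed (so a half turn about z gives the same grasp; the last joint's range is limited). The gripper opens to 85 mm and grips with 20 to 120 N. Pads are 22 mm wide; open, the fingers measure 114 mm over their backs; the gripper's body (76 mm by 85 mm) begins 54 mm behind the grasp point. The pads swing forward as they close: fully open they stand 13 mm farther back than shut.
Start: joints at [-1.102, 0.213, -0.034, 1.323, 0, 1.571], TCP at [0.226, -0.446, 0.231] pointing down, gripper open.
Joint ranges: [-2.98, 2.98], [-0.74, 1.72], [-1.14, 1.35], [-2.1, 2.04], [-1.57, 1.44], [-3.14, 3.14]. Speed limits (rad/s): [1.89, 1.89, 2.39, 2.57, 3.14, 3.14].

INTERFACE

Orientations are given as a unit quaternion [x, y, z, w].
In Python, from bench import manip gives the robot as it stands.
- The arm moves only by the tool drive_tool, never from a script. Its argument "plan" is a list that holds one entry, the list of rows, each a list of 7 numbers: the closure, from 0 (fully open) to 1 (shut), then the shift along the tool's x, y, z in mm, then the turn, a rotation vector about the tool's x, y, z in degrees. A call has 1 to 20 rows; each row shifts and turns the pose as measured when the row begins, along the tool's axes as they then stand; what a row does not reach is not made up. A row lasts 1/12 s, in which the tool goes at most 41.7 mm and 7.16 degrees, less where a joint would pass 70% of its speed; a pose out of reach is approached as far as the arm can. A call with a gripper value outside its range is refused whole. The fingers move at their own pace and stop on an object; "newtons" is the grip in N (left out, the last holds). Time passes only in rows, so rows that do not move let the fingers close. It gives the time, the measured TCP pose, the force and the opening at its end, in the units of the state.
- manip.read_state(): the state, without advancing time (a new reading comes with each control period).
- manip.camera(name): name is "scene" or "top" or "wrist"; returns a dict with "image" (400x640x3 uint8, red, green, blue), "depth" (400x640 float32, m along the optical axis (not along the pixel's ray), 0 where there is no reading), "K" (3x3 intrinsics, pixels), "rvec" (rotation vector, rad) and "tvec" (3), from world to camera coordinates, as OpenCV has them. Camera axes: x right, y down, z forward; pixel columns grow to the right and rows downward; lengths in m; the calibration is good to about 2 mm. A picture is of the moment at which its call begins.
- manip.hand_in(): hands the job in, once; it reports no verdict.
The state is a dict: "clock": time; "q": joint angles; "dq": joint speeds; "joint_torque": joint torques, N m; "ee_pos": TCP position; "orientation": TCP orientation; "ft_force": force on the tool from outside, world axes, zero at the start; "wrist_torque": the same for the moment, N m; "width": finger opening in m.
Only numpy, scipy, OpenCV 4.12 (cv2) and the standard library are available. Lean on these libraries where they do the work, as an engineer would, in place of code of your own. Each camera call takes 0.05 s, during which the arm holds its last target. There are 200 camera calls.

## Working session

There is one attempt and no reset: what is moved stays moved. The work goes in short steps, Python scripts to look and compute and a tool call to move; the robot and the scene stay as the last step left them, time stands still between calls to the robot, and variables do not carry over. Pictures are saved under pics/ and viewed, about 8 in all and at most 12, crops included, and the job is handed in when it is done.

Besides the shell and the picture viewer there is one more tool, called in YAML: its name, and indented under it one key for each argument. drive_tool: Moves the arm, as the interface text tells. Its arguments: {"type":"object","properties":{"plan":{"type":"array","items":{"type":"array","items":{"type":"array","items":{"type":"number"}}}},"newtons":{"type":"number"}},"required":["plan"]}

```bash
mkdir -p pics
cat > h.py <<'E'
import numpy as np, cv2
from bench import manip
def shot(n):
    c=manip.camera(n); R=cv2.Rodrigues(np.array(c["rvec"],float))[0]; t=np.array(c["tvec"],float).ravel()
    np.savez(f"{n}.npz",image=c["image"],depth=c["depth"],K=c["K"],R=R,t=t); return c
def save(n,f,crop=None,s=1):
    im=np.load(f"{n}.npz")["image"][:,:,::-1]
    if crop: a,b,c,d=crop; im=im[b:d,a:c]
    cv2.imwrite(f"pics/{f}.png",cv2.resize(im,None,fx=s,fy=s,interpolation=cv2.INTER_CUBIC))
def ray(n,u,v):
    d=np.load(f"{n}.npz"); R,t,K=d["R"],d["t"],d["K"]
    return -R.T@t, R.T@np.linalg.inv(K)@np.array([u,v,1.])
def onz(n,u,v,z):
    o,r=ray(n,u,v); return o+r*(z-o[2])/r[2]
def dep(n,u,v):
    d=np.load(f"{n}.npz"); o,r=ray(n,u,v); return o+r*float(d["depth"][int(v),int(u)])
def proj(n,p):
    d=np.load(f"{n}.npz"); c=d["K"]@(d["R"]@np.array(p)+d["t"]); return c[:2]/c[2]
E
python3 - <<'E'
from h import *
for n in("top","scene"): shot(n); save(n,n+"1")
print(manip.read_state())
for n in("top","scene"):print(ray(n,320,200))
E
```

```text
{'clock': 0.1, 'q': array([-1.10202507e+00,  2.13326901e-01, -3.49602451e-02,  1.32347857e+00,
        2.26294599e-05,  1.57081633e+00]), 'dq': array([ 0.00129536, -0.00227785,  0.00087485, -0.00063877,  0.00075479,
       -0.00111431]), 'joint_torque': array([ 4.79172149e-05, -6.87247038e+01,  4.87808526e+01,  1.22715367e-02,
       -1.40475431e-04,  1.07951685e-06]), 'ee_pos': array([ 0.22577365, -0.44580618,  0.23087   ]), 'orientation': array([ 8.51989507e-01, -5.23558636e-01, -4.07036537e-04, -2.63398223e-04]), 'ft_force': array([0.8502146 , 0.23719355, 0.23532433]), 'wrist_torque': array([-0.0138639 ,  0.01293446, -0.00926477]), 'width': 0.0855902731502963}
(array([0.36280079, 0.04652201, 1.36394748]), array([ 0.0807669 , -0.02455532, -0.99645357]))
(array([ 1.02132874, -0.67441836,  0.90010823]), array([-0.43340998,  0.58185363, -0.68819911]))
```

View pics/top1.png

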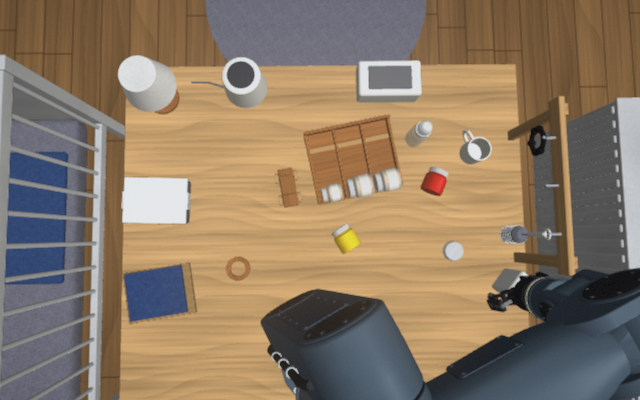

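View pics/scene1.png

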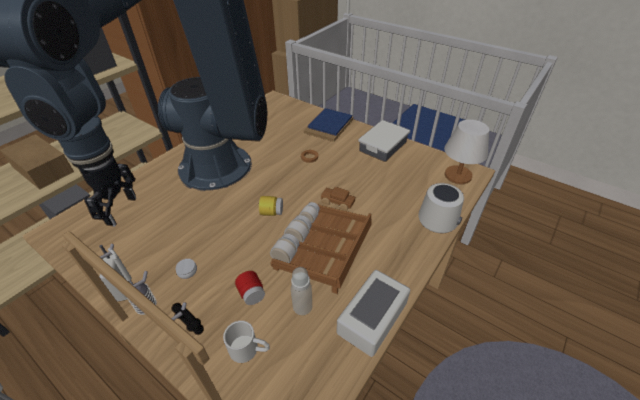

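Run:
```python
from h import *
save("top","top2",(270,100,470,260),4)
d=np.load("top.npz");K=d["K"];print(K[0,0])
# height map mask near the rack
D=d["depth"];v,u=np.mgrid[0:400,0:640]
o=-d["R"].T@d["t"]
P=np.stack([u,v,np.ones_like(u)],-1)@np.linalg.inv(K).T@d["R"]*D[...,None]+o
np.save("P.npy",P)
Z=(P[...,2]*1000)
for r in range(112,212,6): print(r,Z[r,296:412:6].astype(int))
```

```text
441.94878537836996
112 [ 4  1 -5  2 -4 -4  3  4  0  0  1  0 -2 -4 -3 -5  5  4 -1  2]
118 [ -1   0   3   2   0   4   5   0 -10  -1  -3   1  -7  83  76  77   0   0
  -1  -2]
124 [ 1 -4 -4  4  0 -1 -1 -4 78 81 75 51 41 38 33 38  0 -2  3  1]
130 [ 0  0 -4 86 75 79 59 38 38 44 40 66 42 36 33 35  1 -2  0 51]
136 [ 0  1 36 43 35 41 35 41 38 36 38 63 40 36 40 37 66 -3 -2 68]
142 [ 1 -2 61 33 40 33 39 29 35 39 35 39 37 33 33 32 63 -3  0 36]
148 [ 3 -1 66 35 36 38 35 59 32 32 32 36 31 31 32 35 41  0  0 -1]
154 [   0    0   59   32   29 1363   36   56   31   31   31   38   32 1363
   27   30   27    1   -2    0]
160 [ 2  0  1 34 30 31 34 37 24 31 31 28 55 30 25 31 27 52  0  8]
166 [-1 -2  2 32 29 31 27 27 29 30 32 29 47 25 24 24 29 52 -3  0]
172 [33  1  2 55 27 32 23 23 32 26 27 23 25 22 60 79 78 84  0  0]
178 [35  0  3 50 21 24 25 25 47 32 75 80 88 45 83 89 90 86  0 -6]
184 [-4  0  5 19 21 21 26 58 50 82 87 84 88 44 80 80 84 81 -2 -5]
190 [33  1 -2  3 25 65 77 70 20 79 81 82 80 76 72 68 63 -3 -1 -3]
196 [36  4  1 -3 23 66 67 66 16 55 61 67  4 -3  0 -3  3  6 -1  1]
202 [36  4 -1 -3 42 40 43  0  4 -7  4  0  2 -3  0  0 -3 -3  0 -4]
208 [ 4  5  2  0 -3 -1  0  0  0  1 -2 -1  3  2 -1 -5  0  2  0  2]
```

View pics/top2.png

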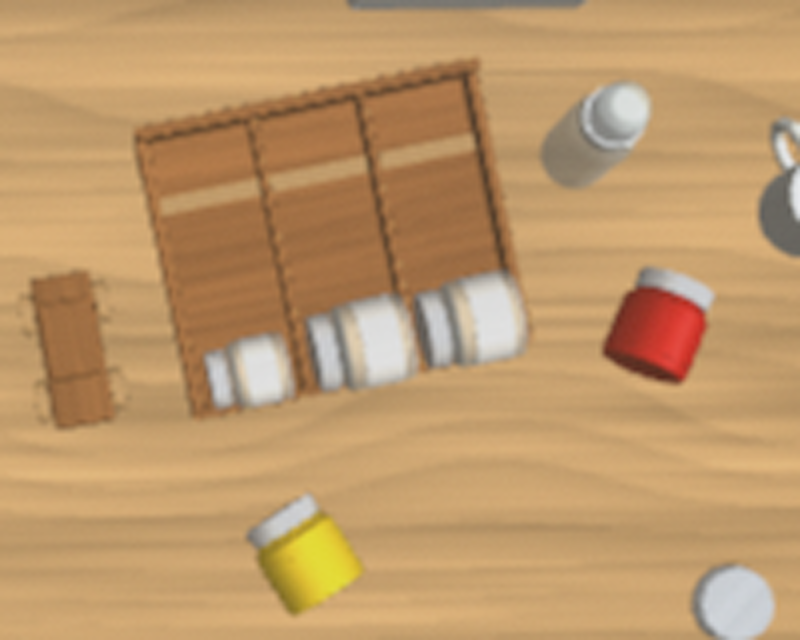

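Top view: the small jar is in the left lane (crop ~(250,370)). The large white jars are in the middle lane (360,340) and right lane (470,320). The possible mix-ups are the red jar (655,325) and the yellow jar (305,555), both standing on the table, and neither is meant. The beads show as pale strips at (210,197), (318,173) and (427,151).

```bash
cat >> h.py <<'E'
from scipy.spatial.transform import Rotation as Ro
S6,C6=np.sin(np.radians(6)),np.cos(np.radians(6))
def rack():
    r=np.load("rack.npz"); return r["o"],r["R"]
def target(x,y,h,th):  # rack mm, deg tilt from rack normal
    o,R=rack(); th=np.radians(th)
    d=np.array([np.sin(th),0,-np.cos(th)]); X=np.array([0,-1.,0]); Y=np.cross(d,X)
    return o+R@(np.array([x,y,h])/1000), R@np.stack([X,Y,d],1)
def delta(x,y,h,th):
    s=manip.read_state(); T=Ro.from_quat(s["orientation"]).as_matrix(); p,Rt=target(x,y,h,th)
    o,R=rack()
    print("t",round(s["clock"],2),"rack tcp",(R.T@(s["ee_pos"]-o)*1000).round(1),"F_rack",(R.T@s["ft_force"]).round(1),"w",round(s["width"],3))
    print("rot",np.degrees(Ro.from_matrix(T.T@Rt).as_rotvec()).round(1),"shift now-axes",(T.T@(p-s["ee_pos"])*1000).round(1),"shift final-axes",(Rt.T@(p-s["ee_pos"])*1000).round(1))
E
python3 - <<'E'
from h import *
c=lambda u,v:(270+(u+.5)/4-.5,100+(v+.5)/4-.5)
b=[onz("top",*c(u,v),0.0381) for u,v in[(212,197),(318.5,173.5),(427,151)]]
print(np.round(b,4))
yv=b[0]-b[2]; yaw=np.arctan2(-yv[0],yv[1]); print("yaw",yaw,np.linalg.norm(yv))
# stop top corners (outer), lip bottom line for cross-check
Rz=Ro.from_euler('z',yaw).as_matrix(); R=Rz@Ro.from_euler('y',-6,degrees=True).as_matrix()
o=np.mean(b,0)-R@np.array([.054,0,.0025]); print("origin by bead",o)
o[2]=.030; np.savez("rack.npz",o=o,R=R)
P=np.load("P.npy")
# check: depth points in rack frame
Q=(P-o)@R*1000; 
m=(abs(Q[...,0])<140)&(abs(Q[...,1])<150)
f=m&(abs(Q[...,1])<120)&(Q[...,0]>-30)&(Q[...,0]<95)&(abs(Q[...,2])<10); print("floor z med",np.median(Q[f][:,2]))
st=m&(Q[...,2]>25)&(Q[...,0]>85); print("stop x,y",np.percentile(Q[st][:,0],[5,50,95]).round(),np.percentile(Q[st][:,1],[2,98]).round(), np.median(Q[st][:,2]))
for l in(-84,0,84):
    j=m&(abs(Q[...,1]-l)<38)&(Q[...,0]<-35)&(Q[...,2]>35); q=Q[j]; print(l,j.sum(),np.percentile(q[:,0],[2,98]).round(),np.percentile(q[:,1],[2,98]).round(),np.percentile(q[:,2],95).round())
for n,p in {"stopL":(112,131,40),"stopR":(112,-131,40),"lipL":(-110,131,10),"lipR":(-110,-131,10)}.items():
    q=proj("top",o+R@(np.array(p)/1000)); print(n,((q[0]-270)*4,(q[1]-100)*4))
for n,px in {"yellow":(346,239),"red":(434,181)}.items(): print(n,P[px[1],px[0]].round(3))
delta(-180,-84,120,20)
E
```

```text
[[ 0.6261  0.0036  0.0381]
 [ 0.6433 -0.0778  0.0381]
 [ 0.6599 -0.161   0.0381]]
yaw 0.20257352367191234 0.16808363600190557
origin by bead [ 0.59074101 -0.08914672  0.02996916]
floor z med 0.15812117180315027
stop x,y [ 95. 105. 110.] [-126.  129.] 39.51472146187477
-84 534 [-112.  -50.] [-117.  -48.] 68.0
0 533 [-111.  -50.] [-34.  36.] 67.0
84 305 [-106.  -61.] [ 58. 114.] 54.0
stopL (np.float64(133.86464478058792), np.float64(126.68171220677971))
stopR (np.float64(479.11665459900064), np.float64(53.38721155138046))
lipL (np.float64(195.8709565816257), np.float64(419.592284011271))
lipR (np.float64(531.3927070963873), np.float64(346.359632293138))
yellow [ 0.352 -0.06   0.064]
red [ 0.52  -0.325  0.068]
t 0.1 rack tcp [-405.9 -275.9  244.6] F_rack [0.9 0.1 0.1] w 0.086
rot [25.9  3.5 15. ] shift now-axes [-122.6 -279.8  100.5] shift final-axes [-191.9 -169.7  194.4]
```

drive_tool:
  plan:
    - [[1, -12, -28, 8, 0, 0, 0], [1, -12, -28, 10, 0, 0, 0], [1, -12, -28, 10, 0, 0, 0], [1, -12, -28, 10, 0, 0, 0], [1, -12, -28, 10, 0, 0, 0], [1, -12, -28, 10, 0, 0, 0], [1, -12, -28, 10, 0, 0, 0], [1, -12, -28, 10, 0, 0, 0], [1, -12, -28, 10, 0, 0, 0], [1, -12, -28, 10, 0, 0, 0], [1, 0, 0, 0, 5.2, 0.7, 3], [1, 0, 0, 0, 5.2, 0.7, 3], [1, 0, 0, 0, 5.2, 0.7, 3], [1, 0, 0, 0, 5.2, 0.7, 3], [1, 0, 0, 0, 5.2, 0.7, 3], [1, 0, 0, 0, 0, 0, 0]]
  newtons: 30

```text
clock: 1.43
ee_pos: [0.4294, -0.1941, 0.1218]
orientation: [0.753, -0.616, 0.142, -0.183]
ft_force: [-0.1, 0.8, -1.0]
width: -0.0001
```

Run:
```python
from h import *
delta(-150,-84,60,20); delta(-135,-84,17,20)
```

```text
t 1.43 rack tcp [-168.6  -70.3  110. ] F_rack [-0.   0.8 -1. ] w -0.0
rot [-0.8  0.5 -0.3] shift now-axes [14.2  0.3 53.2] shift final-axes [13.7 -0.3 53.4]
t 1.43 rack tcp [-168.6  -70.3  110. ] F_rack [-0.   0.8 -1. ] w -0.0
rot [-0.8  0.5 -0.3] shift now-axes [14.6  1.5 98.8] shift final-axes [13.7  0.3 98.9]
```

drive_tool:
  plan:
    - [[1, 3, 0, 15, -0.8, 0.5, -0.3], [1, 3, 0, 18, 0, 0, 0], [1, 3, 0, 18, 0, 0, 0], [1, 3, 0, 18, 0, 0, 0], [1, 2, 0, 15, 0, 0, 0], [1, 0, 0, 10, 0, 0, 0], [1, 0, 0, 0, 0, 0, 0]]

```text
clock: 2.02
ee_pos: [0.4753, -0.2028, 0.0349]
orientation: [0.759, -0.614, 0.14, -0.167]
ft_force: [-0.9, 0.3, -0.0]
width: 0.0002
```

Run:
```python
from h import *
delta(-118,-84,17,20)
shot("scene"); save("scene","s2",(240,180,400,300),5); o,R=rack(); 
q=proj("scene",manip.read_state()["ee_pos"]); print((q-[240,180])*5)
q=proj("scene",o+R@np.array([-.103,-.084,.010])); print((q-[240,180])*5)
```

```text
t 2.02 rack tcp [-134.7  -88.1   19. ] F_rack [-0.8  0.5  0.1] w 0.0
rot [ 0.9 -0.2  0.5] shift now-axes [ -4.  -15.1   7.4] shift final-axes [ -4.1 -15.    7.6]
[143.54482911 339.64612084]
[195.0370294 358.8867059]
```

View pics/s2.png

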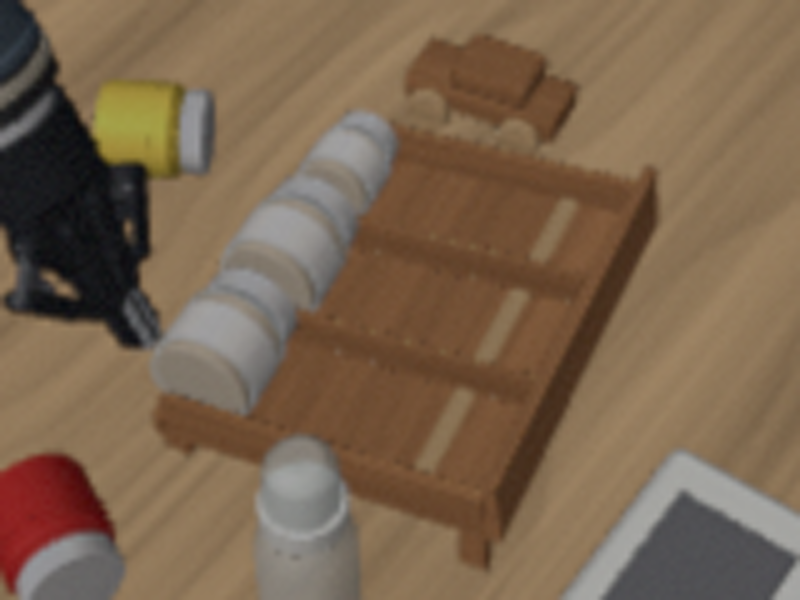

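drive_tool:
  plan:
    - [[1, -2, -4, 3, 0.9, -0.2, 0.5], [1, -2, -5, 2.2, 0, 0, 0], [1, 0, -5, 2, 0, 0, 0], [1, 0, -5, 1.8, 0, 0, 0], [1, 0, -5, 1.8, 0, 0, 0], [1, 0, -5, 1.8, 0, 0, 0], [1, 0, -5, 1.8, 0, 0, 0], [1, 0, -5, 1.8, 0, 0, 0]]

```text
clock: 2.73
ee_pos: [0.5204, -0.1904, 0.0416]
orientation: [0.755, -0.616, 0.144, -0.174]
ft_force: [-0.8, -0.2, 0.2]
width: -0.0002
```

Run:
```python
from h import *
delta(-60,-84,17,20)
```

```text
t 2.73 rack tcp [-87.5 -85.1  20.9] F_rack [-0.8 -0.1  0.3] w -0.0
rot [-0.1 -0.2  0.1] shift now-axes [ -1.1 -24.5  13.1] shift final-axes [ -1.1 -24.5  13.1]
```

drive_tool:
  plan:
    - [[1, 0, -4.5, 2.8, 0, 0, 0], [1, 0, -4.5, 2.8, 0, 0, 0], [1, 0, -4.5, 2.8, 0, 0, 0], [1, 0, -4.5, 2.8, 0, 0, 0], [1, 0, -4.5, 2.6, 0, 0, 0], [1, 0, -5, 2.2, 0, 0, 0], [1, 0, -5, 2, 0, 0, 0], [1, 0, -5, 2, 0, 0, 0], [1, 0, -5, 2, 0, 0, 0], [1, 0, -5, 2, 0, 0, 0]]

```text
clock: 3.57
ee_pos: [0.5783, -0.1784, 0.0406]
orientation: [0.755, -0.616, 0.144, -0.174]
ft_force: [-0.7, -0.2, 0.3]
width: 0.0001
```

```bash
cat >> h.py <<'E'
def jars():
    shot("top"); d=np.load("top.npz"); o,R=rack()
    v,u=np.mgrid[0:400,0:640]; c=-d["R"].T@d["t"]
    P=np.stack([u,v,np.ones_like(u)],-1)@np.linalg.inv(d["K"]).T@d["R"]*d["depth"][...,None]+c
    Q=(P-o)@R*1000; im=d["image"].astype(int); w=im.min(-1)>130
    for l in(-84,0,84):
        q=Q[w&(abs(Q[...,1]-l)<38)&(abs(Q[...,0])<115)&(Q[...,2]>35)&(Q[...,2]<80)]
        if len(q): print("lane",l,len(q),"x",np.percentile(q[:,0],[2,98]).round(),"y",np.percentile(q[:,1],[2,98]).round(),"top",np.percentile(q[:,2],95).round())
        else: print("lane",l,"none")
E
python3 - <<'E'
from h import *
delta(27,-84,16,20); jars()
E
```

```text
t 3.57 rack tcp [-28.9 -84.9  13.7] F_rack [-0.7 -0.   0.3] w 0.0
rot [-0.1 -0.2  0.1] shift now-axes [ -0.9 -53.3  17. ] shift final-axes [ -0.9 -53.3  16.9]
lane -84 454 x [-19.  38.] y [-117.  -48.] top 67.0
lane 0 445 x [-110.  -50.] y [-32.  35.] top 68.0
lane 84 279 x [-105.  -61.] y [ 59. 115.] top 54.0
```

drive_tool:
  plan:
    - [[1, 0, -5, 1.6, 0, 0, 0], [1, 0, -5, 1.6, 0, 0, 0], [1, 0, -5, 1.6, 0, 0, 0], [1, 0, -5, 1.6, 0, 0, 0], [1, 0, -4, 1.3, 0, 0, 0], [1, 0, -4, 1.3, 0, 0, 0], [1, 0, -4, 1.3, 0, 0, 0], [1, 0, -4, 1.3, 0, 0, 0], [1, 0, -4, 1.3, 0, 0, 0]]

```text
clock: 4.37
ee_pos: [0.6235, -0.169, 0.0471]
orientation: [0.755, -0.616, 0.144, -0.174]
ft_force: [-0.7, 0.4, -0.1]
width: -0.0002
```

Run:
```python
from h import *
delta(27,-84,16,20); jars()
```

```text
t 4.37 rack tcp [ 17.7 -84.9  15.3] F_rack [-0.6  0.5 -0. ] w -0.0
rot [-0.  -0.2  0.1] shift now-axes [-0.9 -9.   2.6] shift final-axes [-0.9 -9.   2.6]
lane -84 467 x [26. 85.] y [-118.  -49.] top 71.0
lane 0 464 x [-110.  -50.] y [-33.  36.] top 68.0
lane 84 278 x [-105.  -61.] y [ 59. 114.] top 55.0
```

drive_tool:
  plan:
    - [[1, 0, -3, 1, 0, 0, 0], [1, 0, -3, 1, 0, 0, 0], [1, 0, -3, 1, 0, 0, 0], [1, 0, 0, 0, 0, 0, 0], [1, 0, 0, 0, 0, 0, 0]]

```text
clock: 4.83
ee_pos: [0.6349, -0.1667, 0.0489]
orientation: [0.755, -0.615, 0.144, -0.174]
ft_force: [-1.0, 0.0, -0.6]
width: 0.0005
```

Run:
```python
from h import *
delta(27,-84,16,20); jars()
```

```text
t 4.83 rack tcp [ 29.4 -84.9  15.9] F_rack [-1.   0.2 -0.5] w 0.001
rot [-0.1 -0.2  0.1] shift now-axes [-0.9  2.3 -0.9] shift final-axes [-0.9  2.3 -0.9]
lane -84 465 x [40. 98.] y [-118.  -49.] top 67.0
lane 0 469 x [-110.  -50.] y [-32.  36.] top 67.0
lane 84 282 x [-105.  -61.] y [ 59. 114.] top 54.0
```

drive_tool:
  plan:
    - [[1, 0, 4, -4, 0, 0, 0], [1, 0, 2, -12, 0, 0, 0], [1, 0, 0, -20, 0, 0, 0], [1, 0, 0, -20, 0, 0, 0], [1, 0, 0, -20, 0, 0, 0], [1, 0, 0, -20, 0, 0, 0], [1, 0, 14, -10, 0, 0, 0], [1, -10, 20, -7, 0, 0, 0], [1, -18, 22, -8, 0, 0, 0], [1, -20, 22, -8, 0, 0, 0], [1, -20, 22, -8, 0, 0, 0], [1, -12, 20, -6, 0, 0, 0], [1, 0, 0, 0, 0, 0, 0]]

```text
clock: 5.97
ee_pos: [0.4317, -0.1233, 0.132]
orientation: [0.754, -0.616, 0.147, -0.174]
ft_force: [-0.2, -0.1, -0.3]
width: -0.0002
```

Run:
```python
from h import *
delta(-140,0,19,20)
```

```text
t 5.97 rack tcp [-151.1   -1.5  118.4] F_rack [-0.2 -0.1 -0.3] w -0.0
rot [-0.4 -0.4  0.1] shift now-axes [-2.3 24.2 97. ] shift final-axes [-1.5 23.6 97.2]
```

drive_tool:
  plan:
    - [[1, -1, 10, 4, -0.4, -0.4, 0.1], [1, 0, 10, 10, 0, 0, 0], [1, 0, 0, 16, 0, 0, 0], [1, 0, 0, 16, 0, 0, 0], [1, 0, 0, 16, 0, 0, 0], [1, 0, 0, 12, 0, 0, 0], [1, 0, 0, 6, 0, 0, 0], [1, 0, 0, 0, 0, 0, 0]]

```text
clock: 6.63
ee_pos: [0.4475, -0.1218, 0.0506]
orientation: [0.754, -0.616, 0.145, -0.174]
ft_force: [-0.9, -0.0, -0.8]
width: 0.0
```

Run:
```python
from h import *
delta(-125,0,19,20); jars()
```

```text
t 6.63 rack tcp [-144.    -3.1   35.8] F_rack [-1.   0.2 -0.7] w 0.0
rot [-0.2 -0.3 -0. ] shift now-axes [ -3.2 -12.   22.3] shift final-axes [ -3.1 -12.1  22.3]
lane -84 447 x [38. 96.] y [-118.  -49.] top 67.0
lane 0 449 x [-110.  -51.] y [-32.  36.] top 68.0
lane 84 263 x [-105.  -60.] y [ 60. 115.] top 54.0
```

drive_tool:
  plan:
    - [[1, -1, 0, 10, 0, 0, 0], [1, -1, -2, 6, 0, 0, 0], [1, -1, -5, 3, 0, 0, 0], [1, 0, -5, 2, 0, 0, 0], [1, 0, -5, 1.9, 0, 0, 0], [1, 0, -5, 1.8, 0, 0, 0], [1, 0, -5, 1.8, 0, 0, 0], [1, 0, -5, 1.8, 0, 0, 0], [1, 0, -5, 1.8, 0, 0, 0], [1, 0, -5, 1.8, 0, 0, 0]]

```text
clock: 7.52
ee_pos: [0.5027, -0.1092, 0.0451]
orientation: [0.754, -0.616, 0.147, -0.175]
ft_force: [-0.6, 0.7, 0.2]
width: -0.0002
```

Run:
```python
from h import *
delta(-30,0,15,20)
```

```text
t 7.52 rack tcp [-88.2  -1.9  24.4] F_rack [-0.4  0.8  0.3] w -0.0
rot [-0.4 -0.4 -0. ] shift now-axes [ -2.1 -51.3  29.1] shift final-axes [ -1.9 -51.5  28.8]
```

drive_tool:
  plan:
    - [[1, -0.5, -4.5, 3, -0.4, -0.4, 0], [1, -0.5, -4.5, 3, 0, 0, 0], [1, 0, -4.5, 3, 0, 0, 0], [1, 0, -4.5, 3, 0, 0, 0], [1, 0, -4.5, 2.8, 0, 0, 0], [1, 0, -5, 2.4, 0, 0, 0], [1, 0, -5, 2, 0, 0, 0], [1, 0, -5, 1.9, 0, 0, 0], [1, 0, -5, 1.8, 0, 0, 0], [1, 0, -5, 1.8, 0, 0, 0]]

```text
clock: 8.35
ee_pos: [0.5605, -0.0959, 0.043]
orientation: [0.755, -0.616, 0.141, -0.174]
ft_force: [0.2, 0.3, -0.6]
width: -0.0002
```

Run:
```python
from h import *
delta(27,0,16,20); jars()
```

```text
t 8.35 rack tcp [-29.5  -0.6  16.1] F_rack [ 0.2  0.3 -0.6] w -0.0
rot [ 0.1  0.1 -0. ] shift now-axes [ -0.5 -53.1  19.4] shift final-axes [ -0.6 -53.   19.4]
lane -84 451 x [38. 96.] y [-118.  -49.] top 68.0
lane 0 448 x [-19.  39.] y [-33.  35.] top 68.0
lane 84 270 x [-105.  -61.] y [ 60. 114.] top 54.0
```

drive_tool:
  plan:
    - [[1, 0, -5, 1.8, 0, 0, 0], [1, 0, -5, 1.8, 0, 0, 0], [1, 0, -5, 1.7, 0, 0, 0], [1, 0, -5, 1.6, 0, 0, 0], [1, 0, -4, 1.3, 0, 0, 0], [1, 0, -4, 1.3, 0, 0, 0], [1, 0, -4, 1.3, 0, 0, 0], [1, 0, -4, 1.3, 0, 0, 0], [1, 0, -4, 1.3, 0, 0, 0], [1, 0, -3, 1, 0, 0, 0], [1, 0, -3, 1, 0, 0, 0], [1, 0, -3, 1, 0, 0, 0], [1, 0, 0, 0, 0, 0, 0], [1, 0, 0, 0, 0, 0, 0]]

```text
clock: 9.57
ee_pos: [0.6175, -0.0842, 0.0508]
orientation: [0.755, -0.616, 0.142, -0.174]
ft_force: [-0.2, 0.4, 0.3]
width: -0.0001
```

Run:
```python
from h import *
delta(27,0,16,20); jars()
```

```text
t 9.57 rack tcp [29.3 -0.6 17.9] F_rack [-0.1  0.5  0.3] w -0.0
rot [0.  0.1 0. ] shift now-axes [-0.6  2.8  1. ] shift final-axes [-0.6  2.8  1. ]
lane -84 457 x [38. 96.] y [-118.  -49.] top 68.0
lane 0 458 x [40. 98.] y [-34.  34.] top 67.0
lane 84 268 x [-105.  -62.] y [ 59. 114.] top 54.0
```

Both jars are past the bead. Next I retreat clear and check.

drive_tool:
  plan:
    - [[1, 0, 4, -4, 0, 0, 0], [1, 0, 2, -12, 0, 0, 0], [1, 0, 0, -20, 0, 0, 0], [1, 0, 0, -20, 0, 0, 0], [1, 0, 0, -20, 0, 0, 0], [1, 0, 0, -20, 0, 0, 0], [1, 0, 14, -16, 0, 0, 0], [1, 0, 18, -18, 0, 0, 0], [1, 0, 20, -18, 0, 0, 0], [1, 0, 20, -18, 0, 0, 0], [1, 0, 20, -18, 0, 0, 0], [1, 0, 10, -8, 0, 0, 0], [1, 0, 0, 0, 0, 0, 0], [1, 0, 0, 0, 0, 0, 0], [1, 0, 0, 0, 0, 0, 0], [1, 0, 0, 0, 0, 0, 0], [1, 0, 0, 0, 0, 0, 0], [1, 0, 0, 0, 0, 0, 0]]

```text
clock: 11.12
ee_pos: [0.4247, -0.1215, 0.1899]
orientation: [0.755, -0.615, 0.145, -0.175]
ft_force: [0.3, 0.4, 0.0]
width: -0.0
```

Run:
```python
from h import *
jars(); save("top","top3",(260,90,510,260),3); print(manip.read_state()["clock"],manip.read_state()["ee_pos"])
```

```text
lane -84 449 x [39. 95.] y [-118.  -49.] top 68.0
lane 0 445 x [39. 96.] y [-34.  34.] top 68.0
lane 84 265 x [-105.  -61.] y [ 60. 114.] top 54.0
11.1667 [ 0.42467554 -0.12147877  0.18986641]
```

View pics/top3.png

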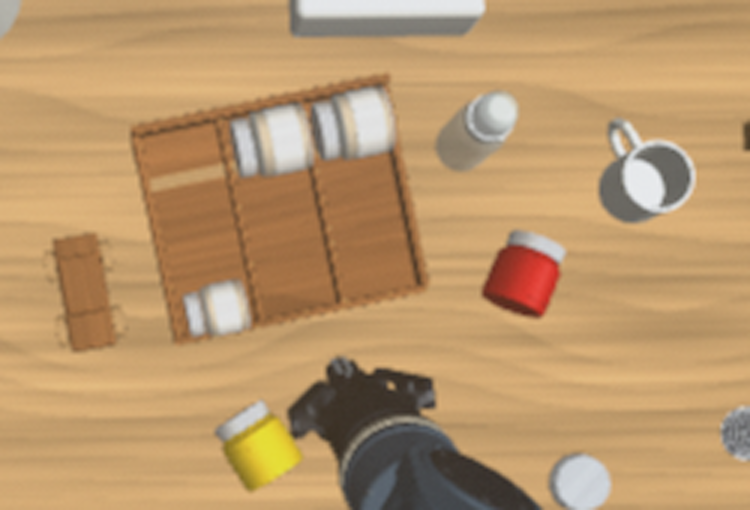

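The picture shows both large jars at the stop, at (272,138) and (355,122). The small jar is still at the front lip at (215,308), the other objects haven't moved, and the gripper is clear.

```bash
python3 -c "
from bench import manip
print(manip.hand_in())"
```

```text
the job is handed in; nothing more can be done
None
```

Both large jars now sit behind the bead at the upper stop, and I handed the job in at about 11 s of the 54 s allowed. I rolled each one up with the closed, tilted fingertip, pushing below mid-height: first the right lane, then the middle lane. The jars were never gripped or lifted.

- **Large jars:** the last check, with the arm clear, put both centres at about x = 68 mm of the rack floor. Their tops were at 68 mm, about 2 mm above what 33 mm centres would give and within the depth noise. Neither jar rolled back.
- **Small jar and surroundings:** the small jar is still at the front lip of the left lane. In the final top picture, the car, bottle, mug and the red and yellow jars look undisturbed; I did not measure them.
- **Forces:** wrist force readings, taken at the end of each move, stayed around 1 N.

No check failed or disagreed.

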